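# Reassemble the water-station outlet valve and hold its snap cap down

### The job

Put the water dispenser's outlet valve back together: thread the wide ring down the post until it is fully home, then the narrow ring fully down on top of it, then set the white snap cap on the post and push it straight down through its click. Do not stop at the click: keep pressing until the cap sits on the rings and has pushed the sprung seat under them down to its stop, and finish like that, still holding the cap pressed down.

Things in the scene. Friction and masses are not known exactly. Their poses are not given: they have to be found in the camera images.
- valve: Outlet valve, bolted to the counter: a dark steel foot 100 x 120 x 20 mm (x, y, z) with one upright steel post at its middle. Origin at the centre of the underside, z up along the post. The post is 20 mm thick up to 50 mm above the origin, narrows to a neck 15 mm thick from 54 to 76.5 mm, then tapers to a 6 mm tip at 81.5 mm.
- post_tip (a point): The tip of the valve's post, on its axis, 81.5 mm above the valve's origin. Below it four polished spring-loaded balls stand out of the neck, centred 71 mm above the valve's origin, to a diameter of 22 mm: the rings pass them freely, the cap's inner lip must be forced over them.
- seat (a joint): The sprung seat, a steel disc 48 mm in diameter round the post, its top 30 mm above the valve's origin when up. The value is how far it is pushed down, in m: 0 is up, 0.005 is its stop. It needs about 2 N to start and 12 N at the stop; it carries the weight of the rings without sinking.
- wide_ring_mid (a point): Centre (half-way up, on the axis) of the wide plain aluminium ring: outer diameter 52 mm, bore 24 mm, 16 mm high, 50 to 100 g, lying flat on the counter, axis z. Home on the seat its centre is 38 mm above the valve's origin.
- narrow_ring_mid (a point): Centre (half-way up, on the axis) of the narrow plain aluminium ring: outer diameter 38 mm, bore 24 mm, 16 mm high, 25 to 50 g, lying flat on the counter, axis z. Home on top of the wide ring its centre is 54 mm above the valve's origin.
- cap_mid (a point): Middle (half-way up, on the axis) of the white plastic snap cap, standing upright on the counter, z up: 50 mm high, 40 g. A round skirt 38 mm in diameter, 30 mm high, open below, mouth 18 mm wide; on it a ribbed knob 22 mm in diameter, 20 mm high. Going down the post it meets the balls with its middle about 100 mm above the valve's origin and must be pushed with some 10 to 16 N (see cap_mouth).
- cap_mouth (a point): Centre of the cap's mouth, on its axis at the underside, 25 mm below the cap's middle. Heights of the mouth above the valve's origin on the way down: 75 mm meets the balls; below about 68 mm it clicks over them and the force drops; 62 mm lands on the narrow ring; 57 mm has the seat pressed to its stop, where the force rises sharply.
Things that resemble listed ones, but are neither listed nor needed, are in the scene too. What is shaped like the part that bears narrow_ring_mid but brown or purple is not meant. What is shaped like the part that bears cap_mid but turquoise is not meant.

How it is judged:
By the outcome, as a careful person would: the job done as asked, in the order asked, and still so for the second after the job is handed in, while the arm keeps its last pose, push and grip.
It also fails if it takes over 70 s, if anything falls off the work surface, if the arm or the gripper's body presses on something with over 40 N, if the wrist force passes 120 N, or if a joint passes its speed limit or range.

### The arm

A 6-joint arm with a two-finger parallel gripper is mounted at the origin on the work surface. World frame = base frame: x ahead of the robot, y to its left, z up, the work surface at z = 0. Lengths are in mm, angles in degrees, forces in N, time in s.
With the tool pointing down it reaches from about 300 to 850 mm from the base axis. Payload 4.2 kg.
Tool frame: the origin (TCP) lies midway between the tips of the shut fingers; the grasp point (between the pads) lies env.grasp_offset behind it (env.grasp_offset is the distance from the TCP to the grasp point, in mm); y points along the fingers, x is the direction in which the jaws open and shut, and the axes are right-handed (so a half turn about y gives the same grasp; the last joint's range is limited). The gripper opens to 91 mm and grips with 3 to 60 N. Pads are 32 mm wide; open, the fingers measure 118 mm over their backs; the gripper's body (76 mm by 178 mm) begins 60 mm behind the grasp point.
Start: joints at [62.223, 18.312, 89.639, -0, 72.044, -1.146], TCP at [257.745, 514.014, 213.976] pointing down, gripper open.
Joint ranges: [-177.97, 177.97], [-48.28, 115.42], [12.27, 149.76], [-77.06, 257.06], [2.81, 150.46], [-146.56, 146.56]. Speed limits (degrees/s): [147.25, 147.25, 180, 180, 180, 180].

### API

Orientations are given as [roll, pitch, yaw] about the fixed x, y, z axes, in that order (R = Rz(yaw) Ry(pitch) Rx(roll)).
In Python, from workcell import state, vision, job, env gives the robot as it stands.
- The arm moves only by the shell command python3 -m handwheel 'ROWS' [FORCE]. ROWS is JSON, a list of rows, each a list of 3 entries, a list of its own where there are three numbers: the finger opening in cm, from 0 to 9.12, then the shift along the tool's x, y, z in cm, then the turn about the tool's y in degrees. A call has 1 to 10 rows; each row is the pose to reach, as a shift and turn from the pose measured when the call began, along the tool's axes at that moment; what a row does not reach only later rows make up. A row lasts 1/10 s, in which the tool goes at most 50 mm and 8.59 degrees, less where a joint would pass 70% of its speed; a pose out of reach is approached as far as the arm can. A call with a gripper value outside its range is refused whole. The fingers move at their own pace and stop on an object; FORCE is the grip in N (left out, the last holds). Time passes only in rows, so rows that repeat a pose let the fingers close. It gives the time, the measured TCP pose, the force and the opening at its end, in the units of the state.
- state(): the state, without advancing time (a new reading comes with each control period).
- vision.grab_frame(name): name is "scene" or "top"; returns the picture (480x640x3 uint8, red, green, blue); there is no depth.
- vision.camera_model(name): a dict with "fov_y" (degrees; the focal length in pixels is half the picture's height over the tangent of half this angle, whatever the lens; pixels are square), "cx", "cy" (the principal point, pixels), "extrinsics" (4x4, takes a point from world to camera coordinates). Camera axes: x right, y up, looking along -z (the intrinsics and any distortion apply to the point x, -y, -z); pixel columns grow to the right and rows downward; lengths in mm; the calibration is good to about 2 mm. A picture is of the moment at which its call begins. camera_model takes no time and is no camera call.
- job.job_done(): hands the job in, once; it reports no verdict.
The state is a dict: "time_s": time; "qpos": joint angles; "qvel": joint speeds; "effort": joint torques, N m; "ee_pos": TCP position; "ee_rot": TCP orientation; "force": force on the tool from outside, world axes, zero at the start; "torque": the same for the moment, N m; "gripper_width": finger opening in mm.
Only numpy, scipy, OpenCV 4.12 (cv2) and the standard library are available. Lean on these libraries where they do the work, as an engineer would, in place of code of your own. Each camera call takes 0.05 s, during which the arm holds its last target.

## Working session

There is one attempt and no reset: what is moved stays moved. The work goes in short steps, Python scripts to look and compute and a shell command to move; the robot and the scene stay as the last step left them, time stands still between calls to the robot, and variables do not carry over. Pictures are saved under pics/ and viewed, and the job is handed in when it is done.

```bash
ls; mkdir -p pics
python3 - <<'E'
from workcell import state, vision, job, env
import cv2
print(state()); print(env.grasp_offset,[a for a in dir(env) if a[0]!='_'])
for n in ("scene","top"):
    print(n,vision.camera_model(n))
    cv2.imwrite(f"pics/{n}0.png",vision.grab_frame(n)[:,:,::-1])
E
```

```text
pics
{'time_s': 0.0, 'qpos': array([ 6.22243032e+01,  1.83516948e+01,  8.97089550e+01,  4.23131603e-04,
        7.20440099e+01, -1.14802089e+00]), 'qvel': array([-0.03003095, -0.02815637,  0.00154762, -0.08930962,  0.02912598,
        0.01092235]), 'effort': array([ 1.18031210e-03, -4.12466812e+01, -2.31974423e+01,  7.28930952e-02,
        4.53496724e-02, -1.39139865e-04]), 'ee_pos': array([257.47930592, 513.53803259, 213.10248429]), 'ee_rot': array([-89.99750089,   0.10463072,  63.37219556]), 'force': array([ 0.21303674, -0.18014314,  0.27041821]), 'torque': array([-0.03409777,  0.00616546, -0.05053861]), 'gripper_width': 91.1883983000991}
18.8 ['Unreachable', 'grasp_offset']
scene {'fov_y': 53.74140785240757, 'cx': 317.26165186397674, 'cy': 242.96564180612822, 'extrinsics': array([[ 5.65732848e-01,  8.24419007e-01, -1.67226108e-02,
        -3.30807753e+02],
       [-6.15476914e-01,  4.35675037e-01,  6.56791771e-01,
         3.04963880e+02],
       [ 5.48757244e-01, -3.61276298e-01,  7.53886546e-01,
        -1.21603288e+03],
       [ 0.00000000e+00,  0.00000000e+00,  0.00000000e+00,
         1.00000000e+00]])}
top {'fov_y': 57.017170360688596, 'cx': 318.5913087817514, 'cy': 245.74667984996208, 'extrinsics': array([[ 4.25426956e-03, -9.99970641e-01,  6.37331067e-03,
         4.79465378e+00],
       [ 9.85228023e-01,  5.28247550e-03,  1.71166115e-01,
        -5.63890958e+02],
       [-1.71194756e-01,  5.55097748e-03,  9.85221570e-01,
        -8.30971884e+02],
       [ 0.00000000e+00,  0.00000000e+00,  0.00000000e+00,
         1.00000000e+00]])}
```

View pics.

View pics/scene0.png

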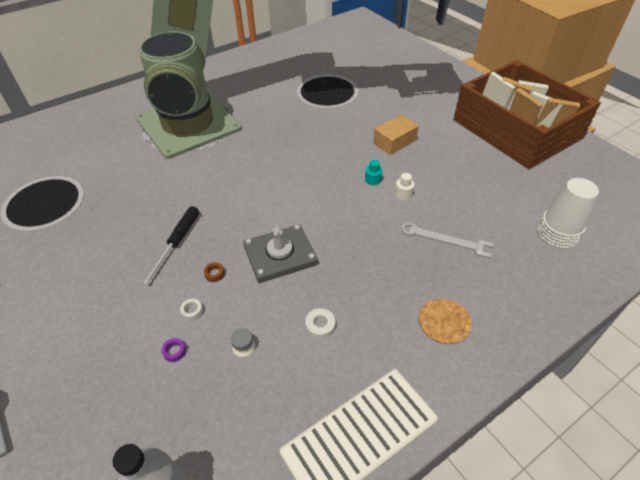

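View pics/top0.png

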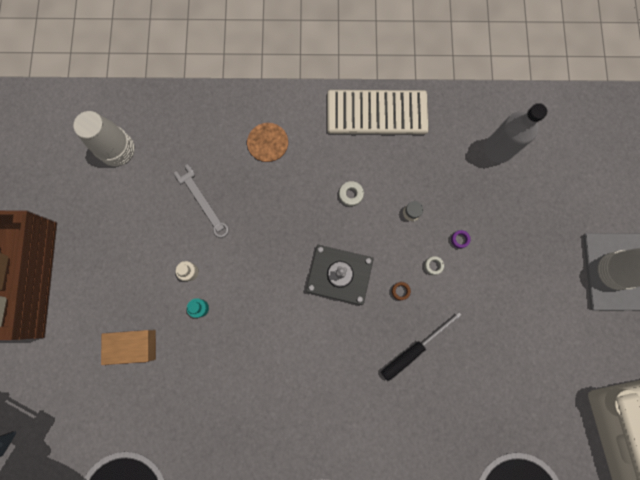

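```bash
cat > h.py <<'E'
import numpy as np, cv2
from workcell import state, vision, env
def cam(n):
    m=vision.camera_model(n); f=240/np.tan(np.radians(m['fov_y']/2)); return m,f
def ray(n,u,v):
    m,f=cam(n); E=m['extrinsics']; R=E[:3,:3]; t=E[:3,3]
    d=np.array([(u-m['cx'])/f,-(v-m['cy'])/f,-1.]); return -R.T@t, R.T@d
def onz(n,u,v,z):
    o,d=ray(n,u,v); return o+d*(z-o[2])/d[2]
def tri(a,b):
    (o1,d1),(o2,d2)=ray('scene',*a),ray('top',*b)
    s=np.linalg.lstsq(np.c_[d1,-d2],o2-o1,rcond=None)[0]
    p,q=o1+d1*s[0],o2+d2*s[1]; return (p+q)/2,np.linalg.norm(p-q)
def proj(n,p):
    m,f=cam(n); c=m['extrinsics']@np.r_[p,1]; return np.array([m['cx']+f*c[0]/-c[2], m['cy']-f*c[1]/-c[2]])
def crop(img,u,v,r,s): 
    c=img[max(0,v-r):v+r,max(0,u-r):u+r]; return cv2.resize(c,None,fx=s,fy=s,interpolation=cv2.INTER_CUBIC)
E
python3 - <<'E'
from h import *
S=cv2.imread('pics/scene0.png');T=cv2.imread('pics/top0.png')
a=[crop(S,*p,25,5) for p in [(320,322),(191,309),(404,187)]]
b=[crop(T,*p,25,5) for p in [(351,194),(434,266),(185,271)]]
cv2.imwrite('pics/crops.png',np.vstack([np.hstack(a),np.hstack(b)]))
cv2.imwrite('pics/valve.png',np.hstack([crop(S,281,248,38,5),crop(T,340,274,38,5)]))
def blob(I,u,v,r=25):
    h=cv2.cvtColor(I,cv2.COLOR_BGR2HSV); 
    m=((h[...,2]>135)&(h[...,1]<70)).astype(np.uint8)
    n,l,st,c=cv2.connectedComponentsWithStats(m)
    best=min([k for k in range(1,n) if st[k,4]>40],key=lambda k:np.hypot(c[k][0]-u,c[k][1]-v))
    cs,_=cv2.findContours((l==best).astype(np.uint8),cv2.RETR_EXTERNAL,cv2.CHAIN_APPROX_NONE)
    k=max(cs,key=cv2.contourArea); M=cv2.moments(k); 
    return (M['m10']/M['m00'],M['m01']/M['m00']),st[best],cv2.fitEllipse(k)
for nm,s,t,z in [('wide',(320,322),(351,194),8),('narrow',(191,309),(434,266),8),('cap',(404,187),(185,271),25)]:
    ps,ss,es=blob(S,*s);pt,sst,et=blob(T,*t)
    print(nm,np.round(ps,1),np.round(pt,1),ss,sst); print(' tri',tri(ps,pt),'onz',onz('scene',*ps,z).round(1),onz('top',*pt,z).round(1))
    e=onz('top',pt[0]+sst[2]/2,pt[1],z)-onz('top',pt[0]-sst[2]/2,pt[1],z); print(' width',np.linalg.norm(e).round(1))
E
```

```text
wide [292.6 278.6] [351.3 192.3] [     0     76    640    404 196200] [340 181  24  24 362]
 tri (array([649.20431147, -69.12378887, 108.21920634]), np.float64(34.1172744094236)) onz [576.3 -49.3   8. ] [686.7 -61.9   8. ]
 width 51.1
narrow [174.3 349.7] [434.8 264.7] [170 346  10   9  63] [426 256  19  18 163]
 tri (array([ 538.65126498, -272.42680228,  -77.93382865]), np.float64(31.56600218096165)) onz [ 586.9 -288.2    8. ] [ 532.3 -233.7    8. ]
 width 39.4
cap [414.7  73.8] [184.8 270.1] [405  70  22  11 127] [175 261  20  19 279]
 tri (array([504.50091783, 225.67341566, 284.88391282]), np.float64(59.75759794733896)) onz [186.3 601.5  25. ] [516.6 277.6  25. ]
 width 40.4
```

View pics/crops.png

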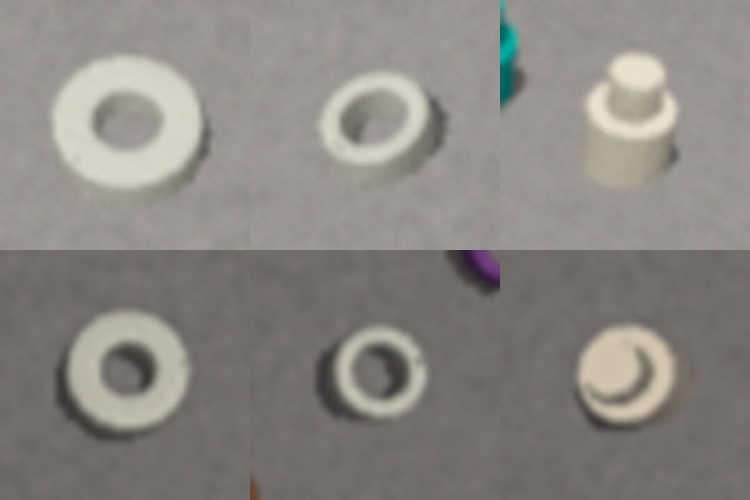

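View pics/valve.png

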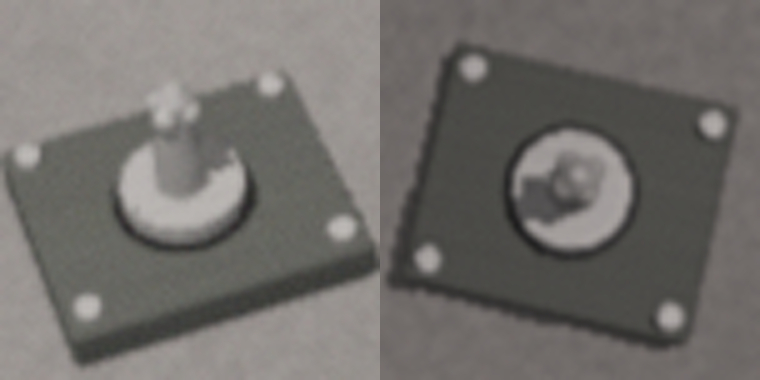

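```bash
cat > blob.py <<'E'
from h import *
def blob(I,u,v,thr,r=22):
    h=cv2.cvtColor(I,cv2.COLOR_BGR2HSV)
    s=8; c=crop(I,u,v,r,s); g=c.min(axis=2)  # BGR min
    m=(c.max(axis=2)>thr).astype(np.uint8)
    n,l,st,ce=cv2.connectedComponentsWithStats(m)
    b=min([k for k in range(1,n) if st[k,4]>10*s*s],key=lambda k:np.hypot(ce[k][0]-r*s,ce[k][1]-r*s)-0.01*st[k,4]**.5)
    cs,_=cv2.findContours((l==b).astype(np.uint8),cv2.RETR_EXTERNAL,cv2.CHAIN_APPROX_NONE)
    k=max(cs,key=cv2.contourArea); M=cv2.moments(k); f=lambda x,y:((x+.5)/s-.5+u-r,(y+.5)/s-.5+v-r)
    e=cv2.fitEllipse(k); return f(M['m10']/M['m00'],M['m01']/M['m00']),f(*e[0]),np.array(e[1])/s,st[b,2:4]/s
E
python3 - <<'E'
from blob import *
S=cv2.imread('pics/scene0.png');T=cv2.imread('pics/top0.png')
for n,I,p in [('s',S,(320,322)),('s',S,(191,309)),('s',S,(404,187)),('t',T,(351,194)),('t',T,(434,266)),('t',T,(185,271))]:
    c=I[p[1]-22:p[1]+22,p[0]-22:p[0]+22].max(axis=2); print(n,p,np.percentile(c,[2,10,50,70,80,90,95,99]))
    for thr in (165,185,200):
        try: b=blob(I,*p,thr); print('  ',thr,np.round(b[0],1),np.round(b[1],1),b[2].round(1),b[3].round(1), onz('scene' if n=='s' else 'top',*b[1],16).round(1))
        except Exception as e: print('  ',thr,'none')
E
```

```text
s (320, 322) [133.7 150.  156.  161.  202.  213.  214.  215. ]
   165 [319.6 320.9] [319.6 320.9] [27.4 30.4] [30.4 27.6] [683.7 -62.8  16. ]
   185 [319.7 320.9] [319.7 320.9] [25.9 29.3] [29.4 26.1] [683.8 -62.6  16. ]
   200 [319.8 321. ] [319.8 321. ] [24.8 28.5] [28.5 25. ] [683.9 -62.6  16. ]
s (191, 309) [117. 150. 155. 157. 158. 175. 200. 211.]
   165 [190.  307.1] [190.  307.2] [18.  22.9] [22.1 19.6] [ 530.4 -232.6   16. ]
   185 [190.1 307.2] [190.1 307.2] [16.8 21.5] [21.  18.1] [ 530.6 -232.4   16. ]
   200 [190.6 306.9] [190.2 307.2] [14.7 19.1] [19.9 16.9] [ 530.6 -232.3   16. ]
s (404, 187) [142.  151.  155.  157.  162.  179.5 216.  231. ]
   165 [404.  184.9] [404.1 184.9] [17.3 27.9] [19.9 27.6] [507.4 281.9  16. ]
   185 [404.1 185. ] [404.7 183.6] [11.9 17.2] [18.4 11.9] [505.  285.7  16. ]
   200 [404.2 185.1] [404.8 183.4] [11.1 16.5] [17.8 10.9] [504.7 286.3  16. ]
t (351, 194) [ 71. 109. 114. 116. 124. 184. 187. 191.]
   165 [351.3 192.5] [351.3 192.5] [22.1 22.9] [23.  22.2] [684.  -61.2  16. ]
   185 [352.1 193. ] [352. 193.] [19.6 20.4] [21.1 20.2] [682.9 -62.7  16. ]
   200 none
t (434, 266) [ 65.7  109.   114.   115.   116.   121.   168.25 189.65]
   165 [434.7 264.9] [434.7 264.9] [16.3 17.3] [17.2 17. ] [ 530.9 -231.3   16. ]
   185 [433.5 267.5] [434.8 264.9] [14.7 15.3] [16.  14.6] [ 530.9 -231.5   16. ]
   200 none
t (185, 271) [102.  111.  114.  116.  117.  179.5 205.  208. ]
   165 [184.7 269.5] [184.4 269.8] [17.2 17.8] [18.8 18.5] [518.1 281.2  16. ]
   185 [184.6 269.3] [184.5 270. ] [16.5 16.8] [18.  17.6] [517.8 280.9  16. ]
   200 [184.3 269.1] [184.8 270.1] [15.4 15.9] [17.  16.8] [517.5 280.3  16. ]
```

Run:
```python
from blob import *
S=cv2.imread('pics/scene0.png');T=cv2.imread('pics/top0.png')
print('cap top z30',onz('top',184.4,269.8,30), 'scene z27',onz('scene',404.1,184.9,23))
def bolts(I,u,v,thr):
    s=8;r=38;c=crop(I,u,v,r,s).max(axis=2);m=(c>thr).astype(np.uint8)
    n,l,st,ce=cv2.connectedComponentsWithStats(m)
    return [(np.round((ce[k]+.5)/s-.5+[u-r,v-r],2),st[k,4]/64) for k in range(1,n) if st[k,4]>5*64]
for nm,I,p in (('scene',S,(281,248)),('top',T,(340,274))):
    for q,a in bolts(I,*p,135 if nm=='top' else 175): print(nm,q,round(a),onz(nm,*q,22).round(1),onz(nm,*q,30).round(1))
# dark foot in both
for nm,I,p in (('scene',S,(281,248)),('top',T,(340,274))):
    m=(cv2.cvtColor(I,cv2.COLOR_BGR2HSV)[...,2]<90).astype(np.uint8)
    print(nm,cv2.minAreaRect(max([c for c in cv2.findContours(m,0,1)[0] if cv2.pointPolygonTest(cv2.convexHull(c),(float(p[0]),float(p[1])),False)>0],key=cv2.contourArea)))
# knob
c=crop(S,404,187,20,10);cv2.imwrite('pics/k.png',np.hstack([c,crop(T,185,270,20,10)]))
cv2.imwrite('pics/v2.png',np.hstack([crop(S,279,242,20,10),crop(T,340,272,20,10)]))
```

```text
cap top z30 [516.5678373  276.96430878  30.        ] scene z27 [512.82795408 275.96831228  23.        ]
scene [296.47 226.28] 7 [480.4  21.8  22. ] [486.9  18.1  30. ]
scene [275.55 230.11] 18 [465.1 -17.6  22. ] [471.8 -20.9  30. ]
scene [248.   240.45] 8 [457.5 -75.6  22. ] [464.3 -78.2  30. ]
scene [277.84 248.68] 152 [509.1 -39.1  22. ] [515.3 -42.1  30. ]
scene [310.93 255.09] 9 [558.8   3.7  22. ] [5.644e+02 2.000e-01 3.000e+01]
scene [260.11 270.87] 9 [536.1 -93.7  22. ] [541.9 -96.1  30. ]
top [320.29 249.06] 13 [561.6   3.8  22. ] [560.3   3.9  30. ]
top [368.16 260.34] 15 [538.8 -94.   22. ] [537.7 -93.   30. ]
top [341.87 273.39] 234 [511.8 -40.2  22. ] [510.9 -39.7  30. ]
top [341.74 270.38] 8 [517.9 -39.9  22. ] [517.  -39.4  30. ]
top [311.18 287.34] 15 [483.2  22.   22. ] [482.6  21.9  30. ]
top [359.68 298.83] 16 [460.6 -75.7  22. ] [460.2 -74.9  30. ]
scene ((279.9510192871094, 252.54428100585938), (15.350973129272461, 29.41964340209961), 81.57302856445312)
top ((338.3475646972656, 275.02294921875), (61.84061813354492, 51.07577133178711), 13.240520477294922)
```

View pics/v2.png

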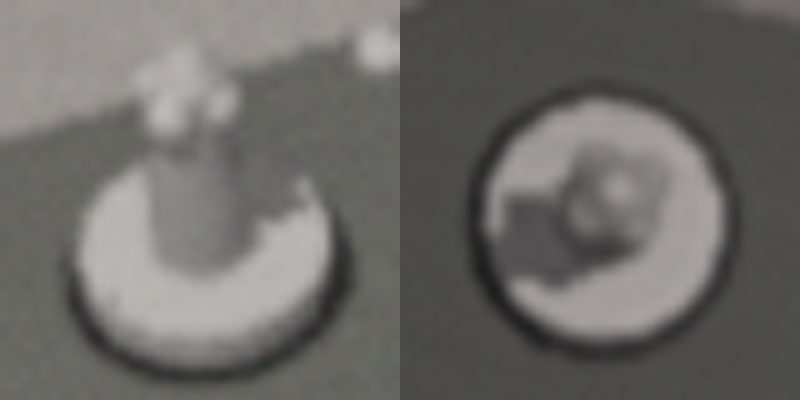

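View pics/k.png

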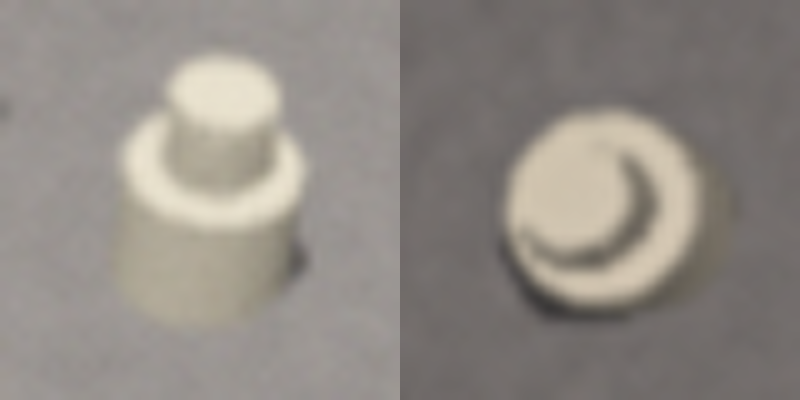

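Run:
```python
from blob import *
print('tip',tri((277,226.3),(341.2,270.3)),onz('top',341.2,270.3,81.5),onz('scene',277,226.3,81.5))
print('seat top view',onz('top',340,273.5,30))
ks=(404-20+22.2-.5,187-20+9.2-.5); kt=(185-20+17.0-.5,270-20+18.8-.5)
print('knob',tri(ks,kt),onz('scene',*ks,50),onz('top',*kt,50))
print(tri((319.7,320.9),(351.5,192.7)),tri((190.1,307.2),(434.75,264.9)))
```

```text
tip (array([510.63561239, -35.61404822,  83.9354181 ]), np.float64(0.7694439709931093)) [511.09197526 -35.40885893  81.5       ] [508.39996342 -34.93543471  81.5       ]
seat top view [510.64942157 -35.91697474  30.        ]
knob (array([516.09059705, 274.77903795,  52.30343225]), np.float64(3.0050384146946025)) [513.87159935 275.16104882  50.        ] [517.17002572 276.8431769   50.        ]
(array([683.56336853, -62.027965  ,  15.31330274]), np.float64(0.7265006092084224)) (array([ 530.73138213, -231.95371103,   15.74609515]), np.float64(1.0471892639880345))
```

```bash
cat > go.py <<'E'
import sys,numpy as np
from workcell import state
from scipy.spatial.transform import Rotation as Ro
def go(x,y,z,yaw=None):
    s=state(); R=Ro.from_euler('xyz',s['ee_rot'],degrees=True).as_matrix()
    d=R.T@(np.array([x,y,z])-s['ee_pos'])/10
    print('t',round(s['time_s'],2),'pos',s['ee_pos'].round(1),'rot',s['ee_rot'].round(1),'F',s['force'].round(1),'w',round(s['gripper_width'],1),'q',s['qpos'].round(0))
    print('shift cm',d.round(2),'turn',None if yaw is None else round(s['ee_rot'][2]-yaw,1))
a=[float(v) for v in sys.argv[1:]]
go(*a)
E
python3 go.py 683.8 -62.2 150 63
```

```text
t 0.1 pos [257.5 513.6 213.2] rot [-90.    0.1  63.4] F [ 0.4 -0.5 -0.2] w 91.5 q [62. 18. 90. -0. 72. -1.]
shift cm [-32.35   6.37 -63.92] turn 0.4
```

```bash
python3 -m handwheel '[[6.6,[-32.3,2,-63.9],0],[6.6,[-32.3,2,-63.9],0],[6.6,[-32.3,2,-63.9],0],[6.6,[-32.3,2,-63.9],0],[6.6,[-32.3,2,-63.9],0],[6.6,[-32.3,2,-63.9],0],[6.6,[-32.3,2,-63.9],0],[6.6,[-32.3,2,-63.9],0],[6.6,[-32.3,2,-63.9],0],[6.6,[-32.3,2,-63.9],0]]' 25; python3 go.py 683.8 -62.2 80 63
```

```text
time_s: 1.1
ee_pos: [555.9, 110.4, 199.5]
ee_rot: [-90.0, 0.1, 63.4]
force: [-0.0, 0.8, 0.0]
gripper_width: 66.0
t 1.1 pos [555.9 110.4 199.5] rot [-90.    0.1  63.4] F [-0.   0.8  0. ] w 66.0 q [ 10.  18.  92.  -0.  70. -53.]
shift cm [ -9.67  11.95 -19.18] turn 0.4
```

```bash
python3 -m handwheel '[[6.6,[-9.7,4,-19.2],0],[6.6,[-9.7,6,-19.2],0],[6.6,[-9.7,9,-19.2],0],[6.6,[-9.7,12,-19.2],0],[6.6,[-9.7,12,-19.2],0],[6.6,[-9.7,12,-19.2],0],[6.6,[-9.7,12,-19.2],0],[6.6,[-9.7,12,-19.2],0]]'; python3 go.py 683.8 -62.2 2.5 63.4
python3 - <<'E'
from h import *
for n in ('scene','top'): cv2.imwrite(f'pics/{n}1.png',vision.grab_frame(n)[:,:,::-1])
S=cv2.imread('pics/scene1.png');T=cv2.imread('pics/top1.png')
cv2.imwrite('pics/c1.png',np.hstack([crop(S,320,312,65,3),crop(T,351,194,65,3)]))
E
```

```text
time_s: 1.9
ee_pos: [683.9, -61.7, 80.6]
ee_rot: [-90.0, 0.1, 63.4]
force: [-0.4, 0.3, -0.3]
gripper_width: 66.3
t 1.9 pos [683.9 -61.7  80.6] rot [-90.    0.1  63.4] F [-0.4  0.3 -0.3] w 66.3 q [ -6.  34.  84.  -0.  62. -69.]
shift cm [-0.05  7.81 -0.01] turn -0.0
```

View pics/c1.png

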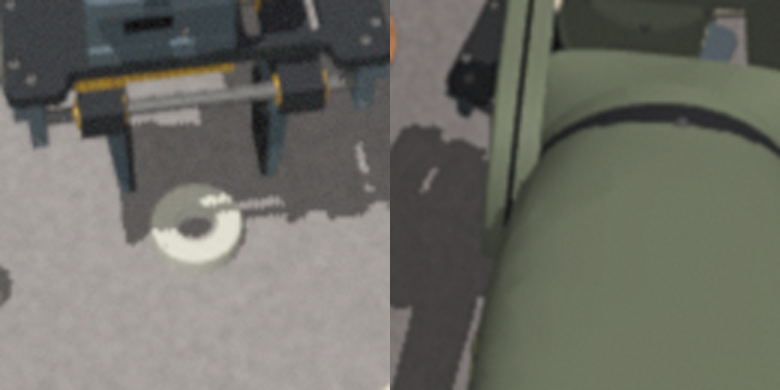

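Fingers straddle the wide ring (scene about (320,320)); top view is blocked by the arm. Descend and grip.

```bash
python3 -m handwheel '[[6.6,[0,2.5,0],0],[6.6,[0,5,0],0],[6.6,[0,6.8,0],0],[6.6,[0,7.7,0],0],[6.6,[0,7.7,0],0],[6.6,[0,7.7,0],0]]' 25 && python3 -m handwheel '[[4.8,[0,0,0],0],[4.8,[0,0,0],0],[4.8,[0,0,0],0],[4.8,[0,0,0],0],[4.8,[0,0,0],0]]' 25;  python3 go.py 683.8 -62.2 130 63.4
```

```text
time_s: 2.6
ee_pos: [685.1, -61.0, 6.1]
ee_rot: [-90.2, -0.0, 63.5]
force: [0.8, 0.6, 0.2]
gripper_width: 65.8
time_s: 3.1
ee_pos: [685.9, -61.0, 7.5]
ee_rot: [-90.3, -0.1, 63.5]
force: [-0.4, 0.0, 6.7]
gripper_width: 50.3
t 3.1 pos [685.9 -61.    7.5] rot [-90.3  -0.1  63.5] F [-0.4  0.   6.7] w 50.3 q [ -6.  38.  88.  -0.  54. -69.]
shift cm [ -0.18 -12.25   0.06] turn 0.1
```

```bash
python3 -m handwheel '[[4.6,[0,-1,0],0],[4.6,[0,-4,0],0],[4.6,[0,-8,0],0],[4.6,[0,-12.2,0],0],[4.6,[0,-12.2,0],0],[4.6,[0,-12.2,0],0],[4.6,[0,-12.2,0],0]]' 30;  python3 go.py 510.5 -35.6 130 63.4
python3 - <<'E'
from h import *
for n in ('scene',): cv2.imwrite(f'pics/{n}2.png',vision.grab_frame(n)[:,:,::-1])
S=cv2.imread('pics/scene2.png')
cv2.imwrite('pics/c2.png',crop(S,330,270,65,5))
E
```

```text
time_s: 3.8
ee_pos: [684.1, -60.8, 128.1]
ee_rot: [-90.2, -0.0, 63.5]
force: [-0.2, 0.7, -1.0]
gripper_width: 50.1
t 3.8 pos [684.1 -60.8 128.1] rot [-90.2  -0.   63.5] F [-0.2  0.7 -1. ] w 50.1 q [ -6.  31.  81.  -0.  68. -69.]
shift cm [-5.5  -0.24 16.66] turn 0.1
```

View pics/c2.png

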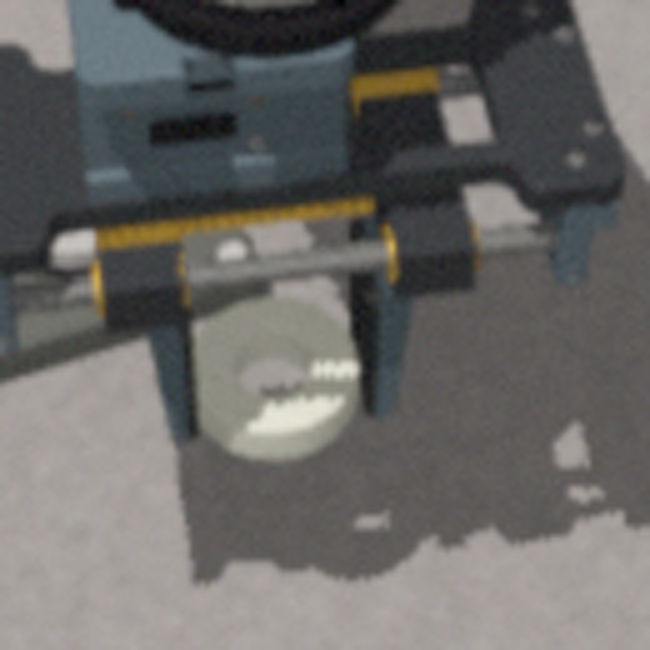

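Run:
```python
from h import *
for z in (132,136.6,141): print(onz('scene',319.5,280.1,z))
print(proj('scene',np.array([684.1,-60.8,136.6])))
```

```text
[684.33779646 -61.54725261 132.        ]
[687.18093702 -63.43770153 136.6       ]
[689.90046278 -65.24595703 141.        ]
[319.77737098 277.94724913]
```

```bash
python3 -m handwheel '[[4.6,[-0.7,0,2],0],[4.6,[-1.7,0.2,5],0],[4.6,[-2.9,0.2,9],0],[4.6,[-4.2,0.2,13],0],[4.6,[-5.1,0.2,15.5],0],[4.6,[-5.4,0.2,16.5],0],[4.6,[-5.4,0.2,16.5],0],[4.6,[-5.4,0.2,16.5],0],[4.6,[-5.4,0.2,16.5],0]]' 30;  python3 go.py 511.8 -36.3 105 63.4
python3 - <<'E'
from h import *
for n in ('scene','top'): cv2.imwrite(f'pics/{n}3.png',vision.grab_frame(n)[:,:,::-1])
S=cv2.imread('pics/scene3.png');T=cv2.imread('pics/top3.png')
cv2.imwrite('pics/c3.png',np.hstack([crop(S,280,220,40,8)]))
print(proj('scene',np.array([510.5,-35.6,136])))
E
```

```text
time_s: 4.75
ee_pos: [513.9, -35.6, 125.1]
ee_rot: [-90.2, -0.0, 63.5]
force: [0.2, -0.3, -1.2]
gripper_width: 50.0
t 4.75 pos [513.9 -35.6 125.1] rot [-90.2  -0.   63.5] F [ 0.2 -0.3 -1.2] w 50.0 q [ -5.  17. 105.  -0.  57. -69.]
shift cm [-0.16  2.01  0.17] turn 0.1
[274.75899823 205.68638064]
```

View pics/c3.png

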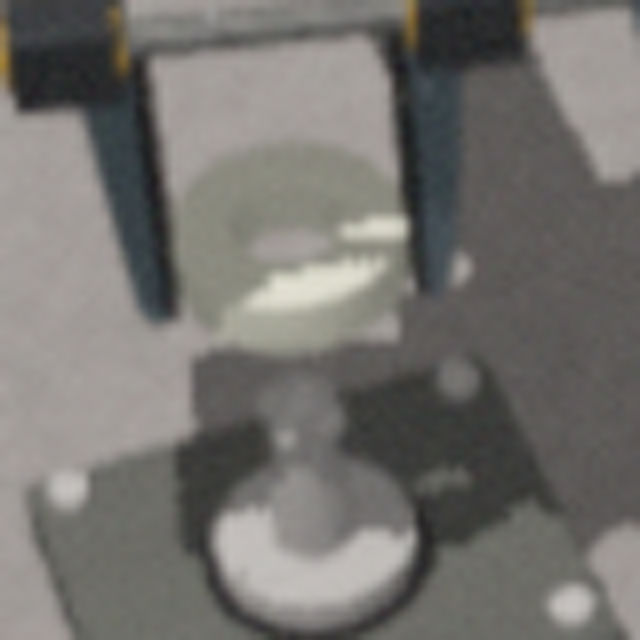

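Run:
```python
from h import *
print(onz('scene',276,207.7,133.6), proj('scene',np.array([512.6,-34.9,133.6])))
for dz in (0,): 
  # projected top-face ellipse for ring at p
  p=np.array([512.6,-34.9,133.6]); a=np.linspace(0,6.28,60)
  q=np.array([proj('scene',p+26*np.array([np.cos(t),np.sin(t),0])) for t in a]); print(q.min(0),q.max(0))
  print('bottom',max(proj('scene',p+[26*np.cos(t),26*np.sin(t),-16])[1] for t in a))
```

```text
[513.79607237 -35.31394783 133.6       ] [275.84707994 207.20610062]
[260.84377633 196.86387398] [290.82003768 217.98953701]
bottom 224.45538588587021
```

```bash
python3 -m handwheel '[[4.6,[-0.16,0.8,0.17],0],[4.6,[-0.16,1.6,0.17],0],[4.6,[-0.16,1.6,0.17],0],[4.6,[-0.16,1.6,0.17],0]]' 30;  python3 go.py 511.8 -36.3 85 63.4
```

```text
time_s: 5.25
ee_pos: [511.0, -36.2, 108.4]
ee_rot: [-90.1, 0.0, 63.5]
force: [0.8, 0.4, -1.3]
gripper_width: 49.9
t 5.25 pos [511.  -36.2 108.4] rot [-90.1   0.   63.5] F [ 0.8  0.4 -1.3] w 49.9 q [ -5.  18. 107.  -0.  55. -69.]
shift cm [ 0.03  2.34 -0.07] turn 0.1
```

```bash
python3 -m handwheel '[[4.6,[0,0.8,-0.05],0],[4.6,[0,1.6,-0.05],0],[4.6,[0,2.4,-0.05],0],[4.6,[0,3,-0.05],0],[4.6,[0,3.3,-0.05],0],[4.6,[0,3.3,-0.05],0]]' 30;  python3 go.py 511.8 -36.3 40 63.4
```

```text
time_s: 5.85
ee_pos: [511.2, -36.5, 74.8]
ee_rot: [-90.1, 0.0, 63.5]
force: [-0.1, -0.6, -0.9]
gripper_width: 50.0
t 5.85 pos [511.2 -36.5  74.8] rot [-90.1   0.   63.5] F [-0.1 -0.6 -0.9] w 50.0 q [ -5.  20. 109.  -0.  51. -69.]
shift cm [ 0.04  3.48 -0.04] turn 0.1
```

Bottom at about 67 mm with no contact force: it is over the tip and balls. Continue down.

```bash
python3 -m handwheel '[[4.6,[0,0.8,0],0],[4.6,[0,1.6,0],0],[4.6,[0,2.4,0],0],[4.6,[0,2.9,0],0],[4.6,[0,3.2,0],0],[4.6,[0,3.4,0],0],[4.6,[0,3.4,0],0]]' 30;  python3 go.py 511.8 -36.3 37 63.4
```

```text
time_s: 6.55
ee_pos: [511.2, -36.5, 40.7]
ee_rot: [-90.0, 0.0, 63.5]
force: [0.1, 1.1, -0.3]
gripper_width: 50.0
t 6.55 pos [511.2 -36.5  40.7] rot [-90.    0.   63.5] F [ 0.1  1.1 -0.3] w 50.0 q [ -5.  23. 111.  -0.  46. -69.]
shift cm [ 0.05  0.37 -0.05] turn 0.1
```

```bash
python3 -m handwheel '[[4.6,[0,0.15,0],0],[4.6,[0,0.3,0],0],[4.6,[0,0.35,0],0],[4.6,[0,0.35,0],0]]' 30;  python3 go.py 511.8 -36.3 37 63.4
```

```text
time_s: 6.95
ee_pos: [511.3, -36.5, 37.4]
ee_rot: [-90.1, 0.0, 63.5]
force: [-0.4, -0.0, 1.1]
gripper_width: 50.5
t 6.95 pos [511.3 -36.5  37.4] rot [-90.1   0.   63.5] F [-0.4 -0.   1.1] w 50.5 q [ -5.  23. 111.  -0.  45. -69.]
shift cm [ 0.04  0.04 -0.04] turn 0.1
```

```bash
python3 -m handwheel '[[6.6,[0,0,0],0],[6.6,[0,0,0],0],[6.6,[0,0,0],0],[6.6,[0,0,0],0],[6.6,[0,-3,0],0],[6.6,[0,-7,0],0],[6.6,[0,-11,0],0],[6.6,[0,-13,0],0],[6.6,[0,-13,0],0]]' 30;  python3 go.py 530.7 -232 120 63.4
python3 - <<'E'
from h import *
for n in ('scene',): cv2.imwrite(f'pics/{n}4.png',vision.grab_frame(n)[:,:,::-1])
S=cv2.imread('pics/scene4.png')
cv2.imwrite('pics/c4.png',np.hstack([crop(S,280,240,50,6)]))
E
```

```text
time_s: 7.85
ee_pos: [513.3, -36.5, 170.6]
ee_rot: [-90.5, -0.1, 63.5]
force: [0.3, 0.3, -0.1]
gripper_width: 66.2
t 7.85 pos [513.3 -36.5 170.6] rot [-90.5  -0.1  63.5] F [ 0.3  0.3 -0.1] w 66.2 q [ -5.  15. 102.  -0.  63. -69.]
shift cm [-16.72   5.11 -10.25] turn 0.1
```

View pics/c4.png

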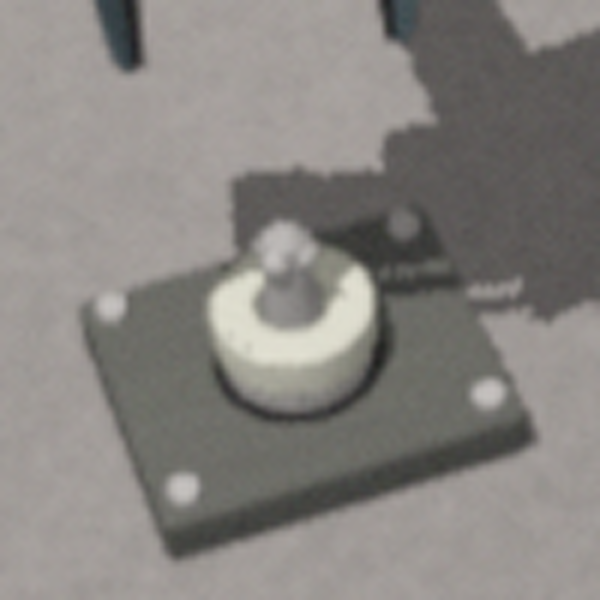

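```bash
python3 -m handwheel '[[5.2,[-4,0,-2.5],0],[5.2,[-8,0,-5],0],[5.2,[-12,1,-7.5],0],[5.2,[-15.5,4,-9.5],0],[5.2,[-16.7,8,-10.2],0],[5.2,[-16.7,10.5,-10.2],0],[5.2,[-16.7,10.5,-10.2],0],[5.2,[-16.7,10.5,-10.2],0],[5.2,[-16.7,10.5,-10.2],0]]' 25;  python3 go.py 530.7 -232 6 63.4
python3 - <<'E'
from h import *
for n in ('scene','top'): cv2.imwrite(f'pics/{n}5.png',vision.grab_frame(n)[:,:,::-1])
S=cv2.imread('pics/scene5.png');T=cv2.imread('pics/top5.png')
cv2.imwrite('pics/c5.png',np.hstack([crop(S,191,300,50,6)]))
E
```

```text
time_s: 8.8
ee_pos: [529.6, -231.4, 64.7]
ee_rot: [-90.3, -0.0, 63.5]
force: [0.3, -0.5, 0.2]
gripper_width: 51.8
t 8.8 pos [ 529.6 -231.4   64.7] rot [-90.3  -0.   63.5] F [ 0.3 -0.5  0.2] w 51.8 q [-25.  26. 101.   0.  52. -88.]
shift cm [-0.01  5.87 -0.09] turn 0.1
```

View pics/c5.png

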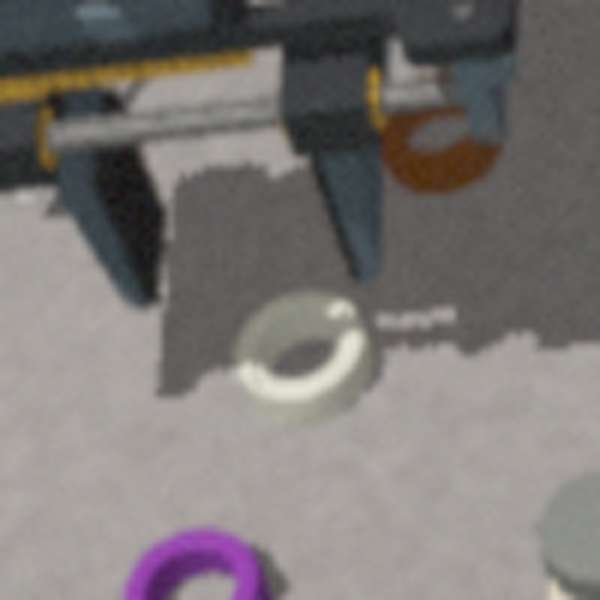

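Run:
```python
from h import *
p=np.array([529.6,-231.4,64.7]); x=np.array([.446,.895,0]); z=np.array([-.895,.446,0])
for a in (-26,26):
  for b in (-16,16): print(a,b,((proj('scene',p+a*x+b*z)+.5-[141,250])*6).round())
print(((proj('scene',np.array([530.7,-232,16]))+.5-[141,250])*6).round())
# same for wide-ring pic c1 : tcp 683.9,-61.7,80.6 crop origin 255,247 x3
p=np.array([683.9,-61.7,80.6])
for a in (-33,33):
  for b in (-16,16): print(a,b,((proj('scene',p+a*x+b*z)+.5-[255,247])*3).round())
```

```text
-26 -16 [163. 304.]
-26 16 [170. 210.]
26 -16 [354. 280.]
26 16 [357. 188.]
[299. 346.]
-33 -16 [138. 191.]
-33 16 [131. 141.]
33 -16 [262. 175.]
33 16 [252. 126.]
```

Tips match the predicted pixels and the plain pale ring (scene crop (300,346)) lies midway; brown and purple are clear. Descend and grip.

```bash
python3 -m handwheel '[[5.2,[0,2,-0.1],0],[5.2,[0,4,-0.1],0],[5.2,[0,5.4,-0.1],0],[5.2,[0,5.8,-0.1],0],[5.2,[0,5.8,-0.1],0]]' 25 && python3 -m handwheel '[[3.4,[0,0,0],0],[3.4,[0,0,0],0],[3.4,[0,0,0],0],[3.4,[0,0,0],0],[3.4,[0,0,0],0]]' 25;  python3 go.py 530.7 -232 130 63.4
```

```text
time_s: 9.4
ee_pos: [531.4, -231.9, 7.7]
ee_rot: [-90.4, -0.0, 63.5]
force: [0.1, -0.2, -0.8]
gripper_width: 51.8
time_s: 9.9
ee_pos: [532.2, -232.2, 8.9]
ee_rot: [-90.5, -0.0, 63.5]
force: [-0.4, -0.6, 6.3]
gripper_width: 36.8
t 9.9 pos [ 532.2 -232.2    8.9] rot [-90.5  -0.   63.5] F [-0.4 -0.6  6.3] w 36.8 q [-25.  30. 104.   0.  45. -88.]
shift cm [ -0.04 -12.12   0.03] turn 0.1
```

```bash
python3 -m handwheel '[[3.3,[0,-1,0],0],[3.3,[0,-4,0],0],[3.3,[0,-8,0],0],[3.3,[0,-12.5,0],0],[3.3,[0,-12.5,0],0],[3.3,[0,-12.5,0],0]]' 30;  python3 go.py 511.8 -36.3 130 63.4
```

```text
time_s: 10.5
ee_pos: [531.4, -231.9, 135.3]
ee_rot: [-90.7, -0.0, 63.5]
force: [-0.4, 0.5, -0.7]
gripper_width: 37.1
t 10.5 pos [ 531.4 -231.9  135.3] rot [-90.7  -0.   63.5] F [-0.4  0.5 -0.7] w 37.1 q [-25.  22.  96.   0.  61. -88.]
shift cm [16.64  0.42 10.48] turn 0.1
```

```bash
python3 -m handwheel '[[3.3,[2,0,1.2],0],[3.3,[5,0.2,3.1],0],[3.3,[9,0.3,5.7],0],[3.3,[13,0.4,8.2],0],[3.3,[15.5,0.4,9.8],0],[3.3,[16.5,0.4,10.4],0],[3.3,[16.5,0.4,10.4],0],[3.3,[16.5,0.4,10.4],0],[3.3,[16.5,0.4,10.4],0]]' 30;  python3 go.py 511.8 -36.3 115 63.4
python3 - <<'E'
from h import *
for n in ('scene',): cv2.imwrite(f'pics/{n}6.png',vision.grab_frame(n)[:,:,::-1])
S=cv2.imread('pics/scene6.png')
cv2.imwrite('pics/c6.png',np.hstack([crop(S,280,220,40,8)]))
s=state()['ee_pos'].copy(); z=np.array([-.895,.446,0]); a=np.linspace(0,6.28,60)
for o in (0,1.4,3):
  p=s+o*z+[0,0,7.1]
  q=np.array([proj('scene',p+19*np.array([np.cos(t),np.sin(t),0])) for t in a]); b=max(proj('scene',p+[19*np.cos(t),19*np.sin(t),-16])[1] for t in a)
  print(o,((q.min(0)+.5-[240,180])*8).round(),((q.max(0)+.5-[240,180])*8).round(),round((b+.5-180)*8))
E
```

```text
time_s: 11.4
ee_pos: [512.1, -39.2, 129.8]
ee_rot: [-90.7, -0.0, 63.4]
force: [-0.0, -0.7, -0.2]
gripper_width: 36.7
t 11.4 pos [512.1 -39.2 129.8] rot [-90.7  -0.   63.4] F [-0.  -0.7 -0.2] w 36.7 q [ -6.  17. 105.  -0.  57. -69.]
shift cm [0.25 1.48 0.17] turn 0.0
0 [183. 156.] [359. 280.] 332
1.4 [183. 152.] [359. 275.] 327
3 [182. 147.] [358. 270.] 322
```

View pics/c6.png

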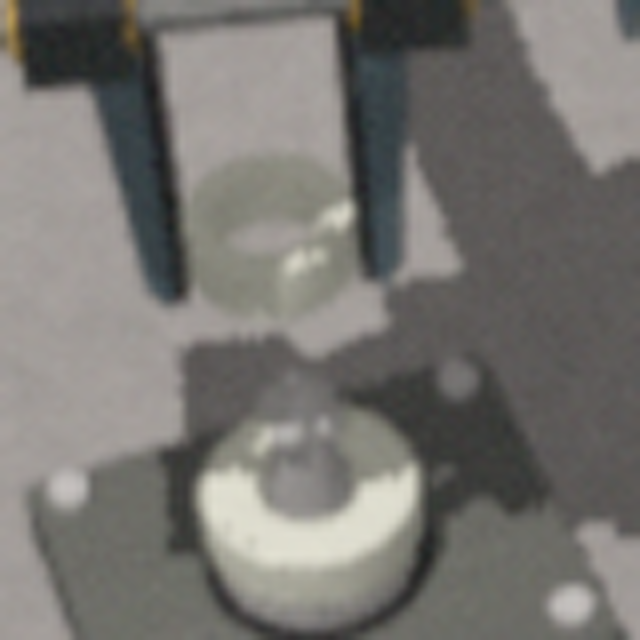

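```bash
python3 -m handwheel '[[3.3,[0.25,0.5,0.14],0],[3.3,[0.25,1.4,0.14],0],[3.3,[0.25,1.6,0.14],0],[3.3,[0.25,1.6,0.14],0]]' 30;  python3 go.py 512.3 -36.5 90 63.4
```

```text
time_s: 11.85
ee_pos: [511.6, -36.5, 113.1]
ee_rot: [-90.6, 0.0, 63.4]
force: [0.8, 0.7, -0.3]
gripper_width: 36.7
t 11.85 pos [511.6 -36.5 113.1] rot [-90.6   0.   63.4] F [ 0.8  0.7 -0.3] w 36.7 q [ -5.  18. 107.  -0.  55. -68.]
shift cm [ 0.03  2.31 -0.04] turn 0.0
```

```bash
python3 -m handwheel '[[3.3,[0,0.8,-0.03],0],[3.3,[0,1.6,-0.03],0],[3.3,[0,2.4,-0.03],0],[3.3,[0,3.2,-0.03],0],[3.3,[0,3.6,-0.03],0],[3.3,[0,3.6,-0.03],0]]' 30;  python3 go.py 512.3 -36.5 56 63.4
```

```text
time_s: 12.45
ee_pos: [511.7, -36.8, 76.3]
ee_rot: [-90.5, 0.1, 63.4]
force: [0.2, 0.4, 0.5]
gripper_width: 36.7
t 12.45 pos [511.7 -36.8  76.3] rot [-90.5   0.1  63.4] F [0.2 0.4 0.5] w 36.7 q [ -5.  20. 109.  -0.  50. -68.]
shift cm [ 0.06  2.03 -0.02] turn 0.0
```

```bash
python3 -m handwheel '[[3.3,[0,0.7,0],0],[3.3,[0,1.3,0],0],[3.3,[0,1.7,0],0],[3.3,[0,1.9,0],0],[3.3,[0,2.0,0],0],[3.3,[0,2.05,0],0],[3.3,[0,2.05,0],0]]' 30;  python3 go.py 512.3 -36.5 54.5 63.4
```

```text
time_s: 13.15
ee_pos: [512.0, -36.9, 55.9]
ee_rot: [-90.5, 0.0, 63.4]
force: [0.3, 0.1, -0.3]
gripper_width: 37.0
t 13.15 pos [512.  -36.9  55.9] rot [-90.5   0.   63.4] F [ 0.3  0.1 -0.3] w 37.0 q [ -5.  22. 111.  -0.  47. -68.]
shift cm [ 0.05  0.14 -0.01] turn 0.0
```

```bash
python3 -m handwheel '[[3.3,[0,0.1,0],0],[3.3,[0,0.2,0],0],[3.3,[0,0.2,0],0]]' 30; python3 -m handwheel '[[5.2,[0,0,0],0],[5.2,[0,0,0],0],[5.2,[0,0,0],0],[5.2,[0,0,0],0],[5.2,[0,-3,0],0],[5.2,[0,-7,0],0],[5.2,[0,-10,0],0],[5.2,[0,-12,0],0],[5.2,[0,-12,0],0]]' 30;  python3 go.py 516 276 120 63.4
python3 - <<'E'
from h import *
for n in ('scene',): cv2.imwrite(f'pics/{n}7.png',vision.grab_frame(n)[:,:,::-1])
S=cv2.imread('pics/scene7.png')
cv2.imwrite('pics/c7.png',np.hstack([crop(S,280,240,50,6)]))
E
```

```text
time_s: 13.45
ee_pos: [512.3, -36.9, 54.2]
ee_rot: [-90.6, 0.0, 63.4]
force: [-0.7, 0.0, 1.4]
gripper_width: 37.0
time_s: 14.35
ee_pos: [513.1, -36.5, 177.1]
ee_rot: [-90.9, -0.1, 63.4]
force: [0.7, 0.8, 0.4]
gripper_width: 52.3
t 14.35 pos [513.1 -36.5 177.1] rot [-90.9  -0.1  63.4] F [0.7 0.8 0.4] w 52.3 q [ -5.  14. 101.  -0.  64. -68.]
shift cm [28.06  5.54 13.81] turn 0.0
```

View pics/c7.png

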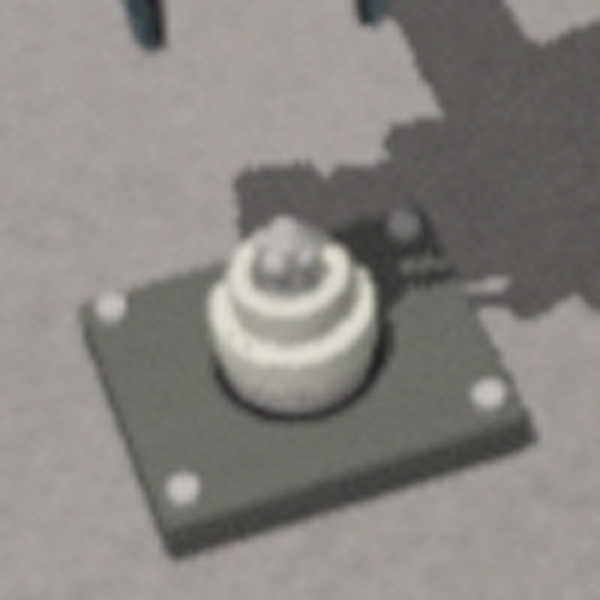

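```bash
python3 -m handwheel '[[5.2,[4,0,2],0],[5.2,[8,0,4],0],[5.2,[12,0,6],0],[5.2,[16,0,8],0],[5.2,[20,0,10],0],[5.2,[24,1,12],0],[5.2,[27,3,13.3],0],[5.2,[28,6,13.8],0],[5.2,[28,8.2,13.8],0],[5.2,[28,8.2,13.8],0]]' 30;python3 -m handwheel '[[5.2,[0,0,0],0],[5.2,[0,0,0],0]]'; python3 go.py 515.7 276 32 63.4
python3 - <<'E'
from h import *
for n in ('scene','top'): cv2.imwrite(f'pics/{n}8.png',vision.grab_frame(n)[:,:,::-1])
S=cv2.imread('pics/scene8.png');T=cv2.imread('pics/top8.png')
cv2.imwrite('pics/c8.png',np.hstack([crop(S,404,180,40,8)]))
p=state()['ee_pos']; x=np.array([.446,.895,0]); z=np.array([-.895,.446,0])
for a in (-26,0,26):
  for b in (-16,16): print(a,b,((proj('scene',p+a*x+b*z)+.5-[364,140])*8).round())
for zz in (30,50): print(((proj('scene',np.array([515.7,276,zz]))+.5-[364,140])*8).round())
E
```

```text
time_s: 15.4
ee_pos: [511.2, 274.2, 86.3]
ee_rot: [-90.3, 0.5, 63.5]
force: [-0.3, -0.7, 0.6]
gripper_width: 52.0
time_s: 15.6
ee_pos: [511.0, 273.8, 86.2]
ee_rot: [-90.3, 0.5, 63.5]
force: [-0.2, -0.5, -0.0]
gripper_width: 51.8
t 15.6 pos [511.  273.8  86.2] rot [-90.3   0.5  63.5] F [-0.2 -0.5 -0. ] w 51.8 q [ 27.  25.  99.  -1.  56. -36.]
shift cm [ 0.46  5.42 -0.29] turn 0.1
-26 -16 [263. 226.]
-26 16 [232. 147.]
0 -16 [363. 216.]
0 16 [331. 136.]
26 -16 [464. 205.]
26 16 [429. 126.]
[335. 349.]
[345. 292.]
```

View pics/c8.png

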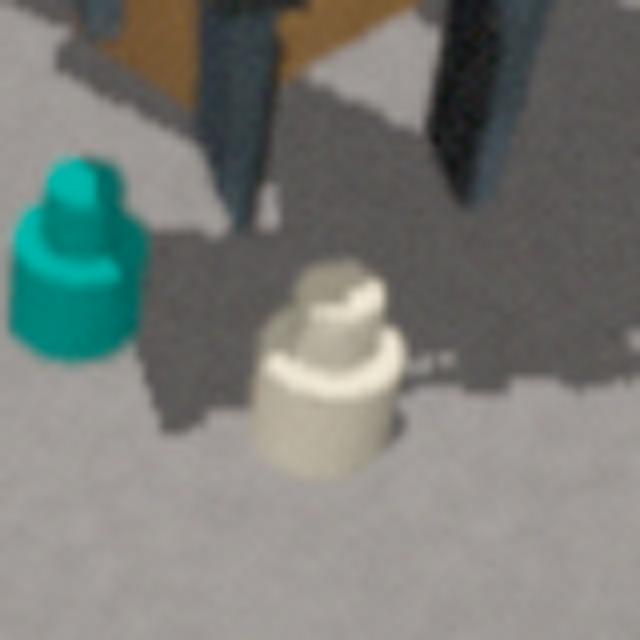

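View pics/top8.png

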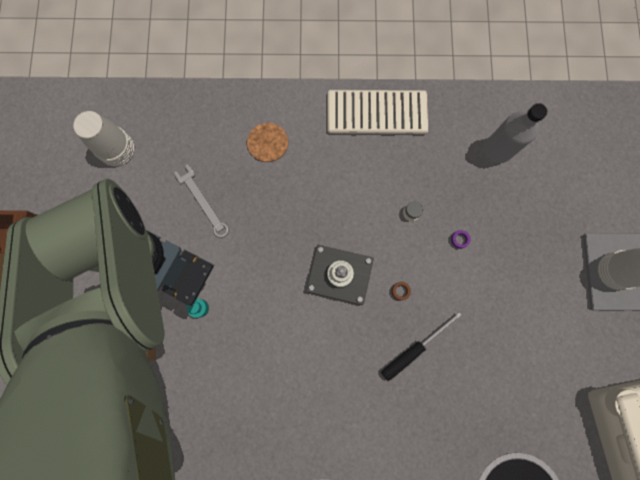

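The white cap (crop knob (340,285)) is centred under the jaws; the turquoise one (75,260) is clear to the left. Descend in steps.

```bash
python3 -m handwheel '[[5.2,[0.37,0.8,-0.23],0],[5.2,[0.37,2.4,-0.23],0],[5.2,[0.37,4,-0.23],0],[5.2,[0.37,5,-0.23],0],[5.2,[0.37,5.3,-0.23],0],[5.2,[0.37,5.3,-0.23],0],[5.2,[0.37,5.3,-0.23],0]]' 25; python3 go.py 514.8 275.5 32 63.4
```

```text
time_s: 16.4
ee_pos: [516.2, 276.1, 34.8]
ee_rot: [-90.5, 0.3, 63.4]
force: [-0.5, 1.0, 0.2]
gripper_width: 51.9
t 16.4 pos [516.2 276.1  34.8] rot [-90.5   0.3  63.4] F [-0.5  1.   0.2] w 51.9 q [ 27.  29. 102.  -1.  50. -36.]
shift cm [-0.12  0.28  0.1 ] turn 0.0
```

```bash
python3 -m handwheel '[[5.2,[-0.1,0.2,0.1],0],[5.2,[-0.1,0.25,0.1],0],[5.2,[-0.1,0.25,0.1],0]]' 25;python3 -m handwheel '[[1.9,[0,0,0],0],[1.9,[0,0,0],0],[1.9,[0,0,0],0],[1.9,[0,0,0],0],[1.9,[0,0,0],0],[1.9,[0,0,0],0]]' 30; python3 go.py 514.8 275.5 130 63.4
```

```text
time_s: 16.7
ee_pos: [514.9, 275.7, 32.5]
ee_rot: [-90.5, 0.3, 63.4]
force: [-0.3, -0.4, 0.5]
gripper_width: 52.3
time_s: 17.3
ee_pos: [514.9, 275.7, 32.5]
ee_rot: [-90.5, 0.3, 63.4]
force: [-0.9, 0.3, -0.2]
gripper_width: 21.2
t 17.3 pos [514.9 275.7  32.5] rot [-90.5   0.3  63.4] F [-0.9  0.3 -0.2] w 21.2 q [ 27.  29. 102.  -1.  49. -36.]
shift cm [-0.08 -9.75 -0.08] turn 0.0
```

```bash
python3 -m handwheel '[[1.8,[0,-1,0],0],[1.8,[0,-4,0],0],[1.8,[0,-8,0],0],[1.8,[0,-11,0],0],[1.8,[0,-11,0],0],[1.8,[0,-11,0],0]]' 55;  python3 go.py 512 -36.3 145 63.4
python3 - <<'E'
from h import *
for n in ('scene','top'): cv2.imwrite(f'pics/{n}9.png',vision.grab_frame(n)[:,:,::-1])
S=cv2.imread('pics/scene9.png')
cv2.imwrite('pics/c9.png',np.hstack([crop(S,404,140,40,8)]))
E
```

```text
time_s: 17.9
ee_pos: [514.5, 276.7, 143.4]
ee_rot: [-90.5, 0.3, 63.4]
force: [-1.1, 0.4, -0.1]
gripper_width: 20.5
t 17.9 pos [514.5 276.7 143.4] rot [-90.5   0.3  63.4] F [-1.1  0.4 -0.1] w 20.5 q [ 27.  22.  95.  -1.  63. -36.]
shift cm [-28.11   0.09 -13.77] turn 0.0
```

View pics/c9.png

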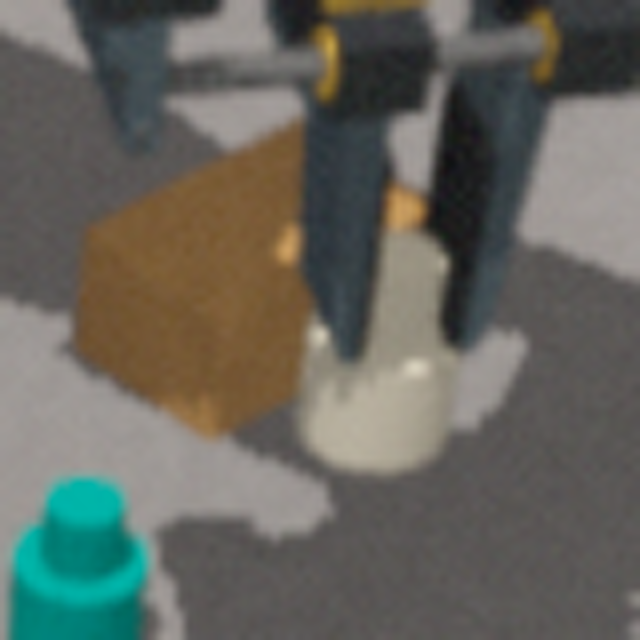

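```bash
python3 -m handwheel '[[1.8,[-2.5,0,-1.2],0],[1.8,[-6,0,-3],0],[1.8,[-10,0,-5],0],[1.8,[-14,0,-7],0],[1.8,[-18,0,-9],0],[1.8,[-22,0,-11],0],[1.8,[-25.5,0,-12.6],0],[1.8,[-27.5,0,-13.5],0],[1.8,[-28.1,0,-13.8],0],[1.8,[-28.1,0,-13.8],0]]' 55; python3 -m handwheel '[[1.8,[0,0,0],0],[1.8,[0,0,0],0]]'; python3 go.py 512 -36.3 130 63.4
python3 - <<'E'
from h import *
for n in ('scene','top'): cv2.imwrite(f'pics/{n}10.png',vision.grab_frame(n)[:,:,::-1])
S=cv2.imread('pics/scene10.png');T=cv2.imread('pics/top10.png')
cv2.imwrite('pics/c10.png',np.hstack([crop(S,280,215,40,8)]))
s=state()['ee_pos'].copy(); z=np.array([-.895,.446,0]); a=np.linspace(0,6.28,60)
for o in (0,2,-2):
  p=s+o*z
  for dz in (-32.5,-2.5):
    q=np.array([proj('scene',p+[19*np.cos(t),19*np.sin(t),dz]) for t in a]);
    print(o,dz,((q.min(0)+.5-[240,175])*8).round(),((q.max(0)+.5-[240,175])*8).round())
E
```

```text
time_s: 19.0
ee_pos: [510.6, -37.3, 143.4]
ee_rot: [-90.2, 0.5, 63.3]
force: [0.2, 0.4, -0.4]
gripper_width: 20.4
time_s: 19.2
ee_pos: [510.4, -36.1, 143.0]
ee_rot: [-90.2, 0.5, 63.4]
force: [0.3, 0.6, -1.1]
gripper_width: 20.3
t 19.2 pos [510.4 -36.1 143. ] rot [-90.2   0.5  63.4] F [ 0.3  0.6 -1.1] w 20.3 q [ -5.  16. 104.  -1.  60. -68.]
shift cm [ 0.07  1.3  -0.15] turn 0.0
0 -32.5 [204. 272.] [375. 395.]
0 -2.5 [190. 174.] [366. 298.]
2 -32.5 [203. 266.] [374. 388.]
2 -2.5 [189. 168.] [365. 291.]
-2 -32.5 [204. 278.] [376. 402.]
-2 -2.5 [190. 181.] [367. 304.]
```

View pics/c10.png

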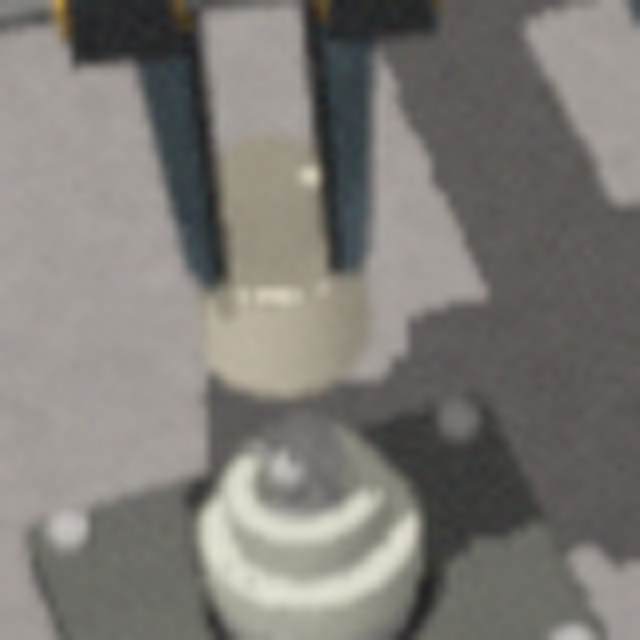

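View pics/top10.png

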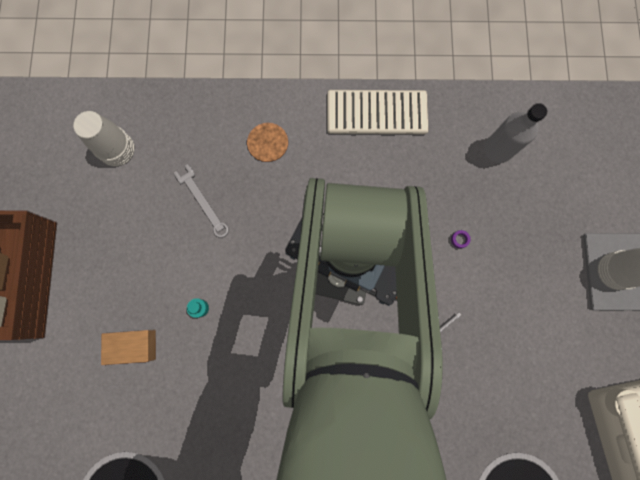

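```bash
python3 -m handwheel '[[1.8,[0.08,0.7,0],0],[1.8,[0.08,1.5,0],0],[1.8,[0.08,2.3,0],0],[1.8,[0.08,2.8,0],0],[1.8,[0.08,2.9,0],0],[1.8,[0.08,2.9,0],0],[1.8,[0.08,2.9,0],0]]' 60; python3 go.py 510.7 -35.2 105 63.4
python3 - <<'E'
from h import *
for n in ('scene',): cv2.imwrite(f'pics/{n}11.png',vision.grab_frame(n)[:,:,::-1])
S=cv2.imread('pics/scene11.png')
cv2.imwrite('pics/c11.png',np.hstack([crop(S,280,225,40,8)]))
E
```

```text
time_s: 20.0
ee_pos: [511.2, -35.9, 114.4]
ee_rot: [-90.2, 0.5, 63.4]
force: [-0.3, -0.3, -0.3]
gripper_width: 20.4
t 20.0 pos [511.2 -35.9 114.4] rot [-90.2   0.5  63.4] F [-0.3 -0.3 -0.3] w 20.4 q [ -5.  18. 106.  -1.  56. -68.]
shift cm [0.05 0.94 0.08] turn 0.0
```

View pics/c11.png

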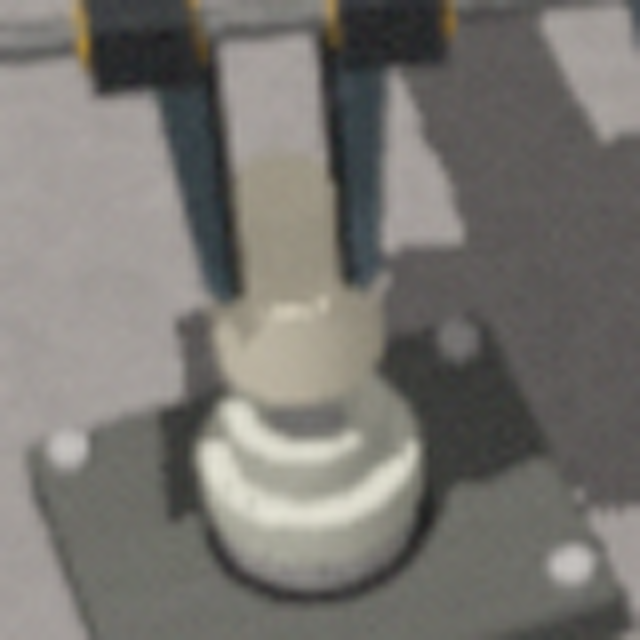

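```bash
python3 -m handwheel '[[1.8,[0.03,0.3,0.05],0],[1.8,[0.03,0.6,0.05],0],[1.8,[0.03,0.7,0.05],0],[1.8,[0.03,0.7,0.05],0]]' 60; python3 go.py 510.7 -35.2 89.5 63.4
```

```text
time_s: 20.45
ee_pos: [510.7, -35.5, 107.3]
ee_rot: [-90.2, 0.5, 63.4]
force: [-1.0, -0.9, 0.2]
gripper_width: 20.4
t 20.45 pos [510.7 -35.5 107.3] rot [-90.2   0.5  63.4] F [-1.  -0.9  0.2] w 20.4 q [ -5.  18. 107.  -1.  55. -68.]
shift cm [0.04 1.78 0.02] turn 0.0
```

```bash
python3 -m handwheel '[[1.8,[0.03,0.2,0],0],[1.8,[0.03,0.4,0],0],[1.8,[0.03,0.5,0],0],[1.8,[0.03,0.5,0],0]]' 60; python3 go.py 510.7 -35.2 89.5 63.4
```

```text
time_s: 20.85
ee_pos: [510.7, -35.7, 103.2]
ee_rot: [-90.3, 0.5, 63.4]
force: [-2.0, -1.4, 5.2]
gripper_width: 20.7
t 20.85 pos [510.7 -35.7 103.2] rot [-90.3   0.5  63.4] F [-2.  -1.4  5.2] w 20.7 q [ -5.  18. 107.  -1.  54. -68.]
shift cm [0.06 1.37 0.03] turn 0.0
```

```bash
python3 -m handwheel '[[1.8,[-0.05,0.2,0.02],0],[1.8,[-0.05,0.4,0.02],0],[1.8,[-0.05,0.6,0.02],0],[1.8,[-0.05,0.7,0.02],0],[1.8,[-0.05,0.7,0.02],0]]' 60; python3 go.py 510.7 -35.2 89.5 63.4
```

```text
time_s: 21.35
ee_pos: [510.3, -36.2, 95.9]
ee_rot: [-90.2, 0.5, 63.4]
force: [0.6, 0.2, -0.5]
gripper_width: 20.5
t 21.35 pos [510.3 -36.2  95.9] rot [-90.2   0.5  63.4] F [ 0.6  0.2 -0.5] w 20.5 q [ -5.  19. 108.  -1.  53. -68.]
shift cm [0.11 0.64 0.01] turn 0.0
```

Clicked (force dropped to about 0 with the mouth near 63). Keep pressing.

```bash
python3 -m handwheel '[[1.8,[0,0.15,0],0],[1.8,[0,0.3,0],0],[1.8,[0,0.45,0],0],[1.8,[0,0.5,0],0],[1.8,[0,0.5,0],0]]' 60; python3 go.py 510.7 -35.2 89.5 63.4
```

```text
time_s: 21.85
ee_pos: [510.7, -36.3, 91.6]
ee_rot: [-90.3, 0.5, 63.4]
force: [-1.3, 0.1, 6.3]
gripper_width: 20.6
t 21.85 pos [510.7 -36.3  91.6] rot [-90.3   0.5  63.4] F [-1.3  0.1  6.3] w 20.6 q [ -5.  19. 108.  -1.  53. -68.]
shift cm [0.1  0.2  0.05] turn 0.0
```

```bash
python3 -m handwheel '[[1.8,[0,0.15,0],0],[1.8,[0,0.3,0],0],[1.8,[0,0.4,0],0],[1.8,[0,0.4,0],0]]' 60; python3 go.py 510.7 -35.2 89.5 63.4
```

```text
time_s: 22.25
ee_pos: [511.0, -36.4, 89.3]
ee_rot: [-90.4, 0.5, 63.5]
force: [-2.6, 0.4, 14.0]
gripper_width: 20.5
t 22.25 pos [511.  -36.4  89.3] rot [-90.4   0.5  63.5] F [-2.6  0.4 14. ] w 20.5 q [ -5.  19. 108.  -1.  52. -68.]
shift cm [ 0.09 -0.02  0.08] turn 0.1
```

```bash
python3 -m handwheel '[[1.8,[0,0.15,0],0],[1.8,[0,0.3,0],0],[1.8,[0,0.3,0],0],[1.8,[0,0.3,0],0]]' 60; python3 go.py 510.7 -35.2 89.5 63.4
```

```text
time_s: 22.65
ee_pos: [511.5, -36.5, 89.2]
ee_rot: [-90.5, 0.5, 63.5]
force: [-5.8, 0.6, 20.8]
gripper_width: 20.7
t 22.65 pos [511.5 -36.5  89.2] rot [-90.5   0.5  63.5] F [-5.8  0.6 20.8] w 20.7 q [ -5.  19. 108.  -1.  52. -68.]
shift cm [ 0.08 -0.03  0.13] turn 0.1
```

```bash
python3 -m handwheel '[[1.8,[0,0.2,0.05],0],[1.8,[0,0.35,0.08],0],[1.8,[0,0.35,0.08],0],[1.8,[0,0.35,0.08],0],[1.8,[0,0.35,0.08],0]]' 60; python3 go.py 510.7 -35.2 89.5 63.4
python3 - <<'E'
from h import *
for n in ('scene',): cv2.imwrite(f'pics/{n}12.png',vision.grab_frame(n)[:,:,::-1])
S=cv2.imread('pics/scene12.png')
cv2.imwrite('pics/c12.png',np.hstack([crop(S,280,230,40,8)]))
print(state()['force'].round(1),state()['qvel'].round(2))
E
```

```text
time_s: 23.15
ee_pos: [511.5, -36.4, 89.1]
ee_rot: [-90.7, 0.4, 63.5]
force: [-6.1, -0.4, 24.1]
gripper_width: 20.4
t 23.15 pos [511.5 -36.4  89.1] rot [-90.7   0.4  63.5] F [-6.1 -0.4 24.1] w 20.4 q [ -5.  19. 108.  -1.  52. -68.]
shift cm [ 0.08 -0.04  0.12] turn 0.1
[-6.  -0.2 23.7] [ 0.03  0.01  0.01  0.07  0.09 -0.03]
```

View pics/c12.png

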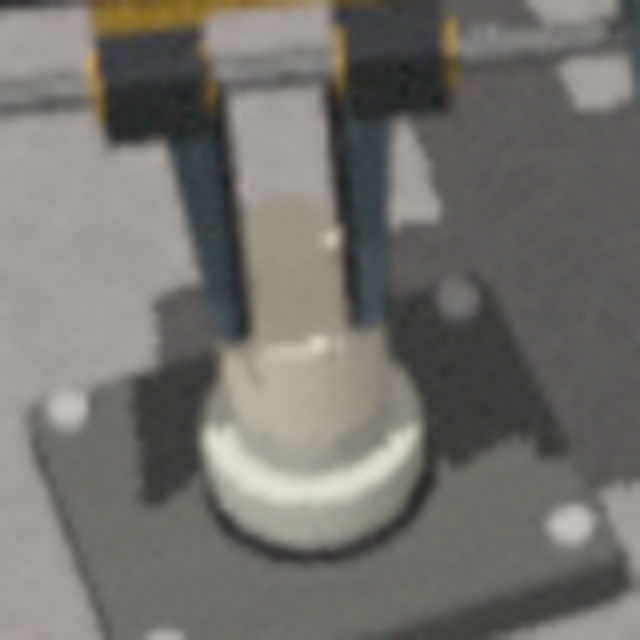

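The cap sits on the rings and the wide ring has sunk into the foot recess. The push is a steady 24 N and the height is at the stop.

Run:
```python
from workcell import job,state
s=state(); print(s['time_s'],s['ee_pos'].round(1),s['force'].round(1)); print(job.job_done())
```

```text
23.2 [511.5 -36.5  89.1] [-6.  -0.2 23.7]
the job is handed in; nothing more can be done
None
```

The valve is back together, and I handed the job in at 23.2 s with the gripper still holding the cap pressed down. I threaded the wide ring first, then the narrow ring. I then pushed the white cap through its click and on down until the seat reached its stop.

- **Rings:** the pictures showed both rings level and fully home before the cap went on.
- **Click:** the push rose to at least 5 N and dropped to about 0 with the cap's mouth near 63 mm. The readings between moves did not catch the full 10 to 16 N peak.
- **Stop:** the force reached 14 N, then rose sharply to 21 N within 0.1 mm. It settled at a steady 24 N at 60 N grip.
- **Final position:** the cap's mouth is at about 56.6 mm by the tool height, against an expected 57 mm. The last picture showed the cap on the rings and the rings sunk into the foot. I had no direct reading of the seat itself.
- **Small disagreements:** about 6 N of sideways force remained at the end, and one small correction did not reduce it. The tool was tilted by about 0.7°. The two cameras differed by 2 to 3 mm along x at the post and the cap, and I aimed between them.

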